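# Seat the tin in the marking jig and latch the stencil frame

## Robot

A 6-joint arm with a two-finger parallel gripper is mounted at the origin on the work surface. World frame = base frame: x ahead of the robot, y to its left, z up, the work surface at z = 0. Lengths are in mm, angles in degrees, forces in N, time in s.
With the tool pointing down it reaches from about 350 to 850 mm from the base axis. Payload 8.1 kg.
Tool frame: the origin (TCP) lies midway between the tips of the shut fingers; the grasp point (between the pads) lies 19 mm behind it (r.pinch_z is the distance from the TCP to the grasp point, in mm); z points along the fingers, y is the line along which they close (so a half turn about z gives the same grasp; the last joint's range is limited). The gripper opens to 85 mm and grips with 20 to 120 N. Pads are 22 mm wide; open, the fingers measure 114 mm over their backs; the gripper's body (76 mm by 85 mm) begins 54 mm behind the grasp point. The pads swing forward as they close: fully open they stand 13 mm farther back than shut.
Start: joints at [-80.18, 7.471, 85.268, -0, 87.261, -4.893], TCP at [152.412, -580.324, 231.292] pointing down, gripper open.
Joint ranges: [-169.43, 169.43], [-51.17, 129.36], [1.28, 143.12], [-76.62, 256.62], [0, 156.53], [-152.29, 152.29]. Speed limits (degrees/s): [136.94, 136.94, 159.86, 180, 180, 180].

## Interface

Orientations are given as [roll, pitch, yaw] about the fixed x, y, z axes, in that order (R = Rz(yaw) Ry(pitch) Rx(roll)).
In Python, from bench import r gives the robot as it stands.
- The arm moves only by the shell command python3 -m jog 'ROWS' [OPENING] [FORCE]. ROWS is JSON, one flat list of numbers, 6 for each row, row after row: the shift along the tool's x, y, z in m, then the turn, a rotation vector about the tool's x, y, z in rad. A call has 1 to 8 rows; each row is the pose to reach, as a shift and turn from the pose commanded when the call began, along the tool's axes at that moment; what a row does not reach only later rows make up. A row lasts 1/8 s, in which the tool goes at most 62.5 mm and 10.7 degrees, less where a joint would pass 70% of its speed; a pose out of reach is approached as far as the arm can. A call with a gripper value outside its range is refused whole. OPENING is the opening, from -1 (shut) to 1 (fully open), set as the call begins (- or left out, the last holds). The fingers move at their own pace and stop on an object; FORCE is the grip in N (left out, the last holds). Time passes only in rows, so rows that repeat a pose let the fingers close. It gives the time, the measured TCP pose, the force, the opening and the grip force at its end, in the units of the state.
- r.sense(): the state, without advancing time (a new reading comes with each control period).
- r.snapshot(name): name is "scene" or "top" or "wrist"; returns a dict with "pixels" (384x512x3 uint8, red, green, blue), "range_z" (384x512 float32, mm along the optical axis (not along the pixel's ray), 0 where there is no reading), "K" (3x3 intrinsics, pixels), "rvec" (rotation vector, rad) and "tvec" (3), from world to camera coordinates, as OpenCV has them. Camera axes: x right, y down, z forward; pixel columns grow to the right and rows downward; lengths in mm; the calibration is good to about 2 mm. The wrist camera is an equidistant fisheye: a pixel r from the principal point sees the ray r / f radians off the axis. A picture is of the moment at which its call begins.
- r.hand_in(): hands the job in; it is judged then, once.
Trained networks look in a picture, given as the dict that the camera call returned (one of the last four; its "shot" number tells which), for a name from the list of things; names that differ only in an ending like _2 or _b are one class to them, and where a whole thing is asked for, a point or a joint stands for the part that bears it (a point fixed in the world has none). Each returns a list of dicts, best first, with "score" (0 to 1); they miss things now and then, are a little off and sometimes report something else, mostly with a low value. They report only what shows in the picture. A call takes as long as a camera call. They do not tell look-alikes from the thing itself.
- r.look_for(picture, target): "bbox" ([left, top, right, bottom] in pixels, round what is visible of it).
- r.outline_of(picture, target): "region" (384x512 bool, what is visible of it) and "bbox" ([left, top, right, bottom] in pixels, round what is visible of it).
The state is a dict: "time": time; "joint_pos": joint angles; "qd": joint speeds; "joint_efforts": joint torques, N m; "tool_pos": TCP position; "tcp_rot": TCP orientation; "ft_force": force on the tool from outside, world axes, zero at the start; "wrist_torque": the same for the moment, N m; "finger_gap": finger opening in mm; "grip_force": force on a finger pad.
Only numpy, scipy, OpenCV 4.12 (cv2) and the standard library are available. Lean on these libraries where they do the work, as an engineer would, in place of code of your own. Each camera call takes 0.05 s, during which the arm holds its last target. There are 200 camera calls.

## Task

Get the flat gold tin ready for marking: slide it off the jig's blue infeed deck into the white-walled nest so that it sits flat and square on the nest floor, then swing the hinged steel stencil frame down over it and press until the catch holds it shut. Leave the other jars, the tall tin, the tray and the brush where they are.

Things in the scene. Friction and masses are not known exactly. Their poses are not given: they have to be found in the camera images.
- jig: Marking jig fixed to the bench, aluminium base 387 x 190 mm. +x is the direction in which the tin is pushed; z up; origin on the bench top under the nest's centre. Two hinge posts at x 80 to 100 mm, |y| 50 to 66 mm, up to z 69 mm.
- nest (a point): Centre of the nest floor, 6 mm above the bench; axes as the jig's. The nest is 124 mm (x) by 104 mm (y); white walls 10 mm thick, tops 32 mm above the bench, stand on its two y sides and its +x end; its fourth side is the sill of the deck.
- sill (a point): Middle of the infeed deck's end edge, at jig x -62 mm, 14 mm above the bench. The blue flat deck reaches 220 mm from here to -x, 190 mm wide; the nest floor on the other side is 8 mm lower. Two white flared guides (tops 32 mm above the bench) lead off the deck into the nest: 104 mm apart at the sill, about 140 mm apart 40 mm before it.
- catch_ball (a point): Brass spring ball of the catch, at jig x -70, y -76, z 69 mm. It sits in a dark catch post at jig x -82 to -58, y -106 to -84 mm, 81 mm tall. A lip on the frame's side snaps under it.
- tin: Closed flat gold tin, 120 (x) x 100 (y) x 50 (z) mm, about 0.45 kg, flush yellow disc on top; too wide to grasp. Origin: centre of its underside. It starts askew on the infeed deck. Seated, its underside is on the nest floor (top 56 mm above the bench), its long side along the jig's x, either end first, with 2 mm play on every side.
- cover (a joint): Hinge angle of the steel stencil frame, rad. 0 = shut (level, underside 59 mm above the bench, 3 mm over a seated tin); grows as it opens, up to 2.0; 1.57 is upright. A stiff hinge keeps it where it is left. From about 0.08 the catch resists; press past it (8 to 12 N at the red tab) and it is held at 0. It cannot shut fully on an unseated tin.
- hinge (a point): Middle of the frame's hinge axis, at jig x 85, z 62 mm; the axis runs along the jig's y. The frame is 6 mm thick, 122 mm wide (y), with windows between 12 mm cross bars centred 6, 28, 70, 112 and 160 mm from the hinge, and reaches 166 mm from the hinge, the red tab 195 mm. Shut, it reaches towards the jig's -x.
- cover_tab (a point): Centre of the upper (outer) face of the red finger tab, 30 x 60 mm, 180 mm from the hinge, at the middle of the frame's free edge.
- jar_near: White jar with yellow lid, 76 mm diameter, 110 mm tall, beside the jig on its +y side. Origin under its centre. Leave it alone.
- tray: Open grey tray 100 x 130 x 35 mm on the jig's -y side. Origin under its centre. Leave it alone.
- jar_red: Dark red jar with yellow lid, 84 mm diameter, 130 mm tall. Origin under its centre. Leave it alone.
- jar_white: White jar with yellow lid, 90 mm diameter, 140 mm tall. Origin under its centre. Leave it alone.
- tall_tin: Tall gold tin 90 x 90 x 130 mm. Origin under its centre. Leave it alone.
- brush: Hand brush lying on the bench. Leave it alone.
There are look-alikes about, which are no part of the job. What is shaped like the tin but purple is not meant.

How it is judged:
By the outcome, as a careful person would: the job done as asked, in the order asked, and still so for the second after the job is handed in, with the robot touching nothing.
It also fails if it takes over 69 s, if anything falls off the work surface, if the arm or the gripper's body presses on something with over 40 N, if the wrist force passes 120 N, or if a joint passes its speed limit or range.

## Working session

There is one attempt and no reset: what is moved stays moved. The work goes in short steps, Python scripts to look and compute and a shell command to move; the robot and the scene stay as the last step left them, time stands still between calls to the robot, and variables do not carry over. Pictures are saved under pics/ and viewed, at most 10 in all, crops included, and the job is handed in when it is done.

```bash
mkdir -p pics; ls; cat > h.py <<'E'
import numpy as np, cv2
from bench import r
from scipy.spatial.transform import Rotation as R
def cloud(s):
    K=np.array(s["K"]);Rm=cv2.Rodrigues(np.array(s["rvec"],float))[0];t=np.array(s["tvec"],float).ravel()
    v,u=np.mgrid[:384,:512];z=s["range_z"].astype(float)
    P=np.stack([(u-K[0,2])/K[0,0]*z,(v-K[1,2])/K[1,1]*z,z],-1)
    W=(P-t)@Rm; W[z==0]=np.nan; return W
def save(s,n): cv2.imwrite("pics/"+n,s["pixels"][:,:,::-1])
E
python3 - <<'E'
from h import *
import pickle
d={n:r.snapshot(n) for n in("scene","top")}
pickle.dump(d,open("d.pkl","wb"))
save(d["top"],"top.png");save(d["scene"],"scene.png")
for n in ("tin","jig","cover","jar_near","tray","cover_tab"):
  for o in r.outline_of(d["top"],n)[:3]:
    W=cloud(d["top"])[o["region"]]; print(n,o["score"],o["bbox"],np.nanmedian(W,0).round())
print(r.sense())
E
```

```text
pics
tin 0.83 [275.7, 238.1, 319.3, 282.7] [ 294. -170.   50.]
tin 0.75 [254.0, 177.2, 288.6, 207.2] [529. -81.  65.]
jig 0.56 [182.0, 158.5, 300.2, 226.0] [542.  51.  12.]
cover 0.55 [181.8, 157.1, 195.4, 202.1] [566. 183. 176.]
jar_near 0.67 [196.1, 220.5, 214.5, 248.4] [398. 139. 109.]
tray 0.6 [221.5, 120.6, 254.0, 156.4] [733.  37.   5.]
cover_tab 0.6 [182.6, 159.1, 194.9, 204.4] [567. 183. 177.]
{'time': 0.4, 'joint_pos': array([-8.01800675e+01,  7.47739633e+00,  8.52750649e+01, -3.54469902e-04,
        8.72628218e+01, -4.89449587e+00]), 'qd': array([ 0.04999793, -0.08934133,  0.00334409,  0.03043291,  0.04750779,
       -0.0075113 ]), 'joint_efforts': array([-3.08654498e-04, -5.68512833e+01, -5.00103021e+01, -2.59767839e-04,
        5.30450576e-03, -1.15241933e-04]), 'tool_pos': array([ 152.39338976, -580.2494085 ,  231.15751452]), 'tcp_rot': array([-1.79984742e+02, -9.51199758e-04,  1.47144452e+01]), 'ft_force': array([-0.06572772,  0.34398383, -0.54974852]), 'wrist_torque': array([-0.01081618,  0.01246941, -0.01181652]), 'grip_force': 0.0, 'finger_gap': 85.5043151626122}
```

View pics/top.png

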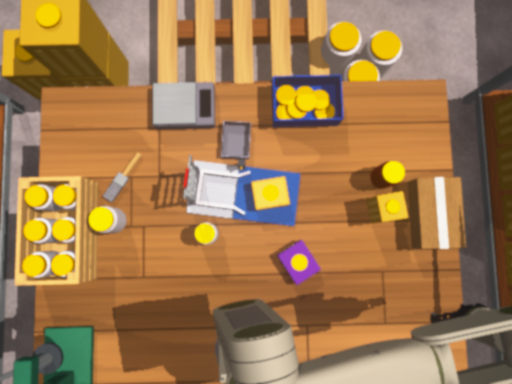

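View pics/scene.png

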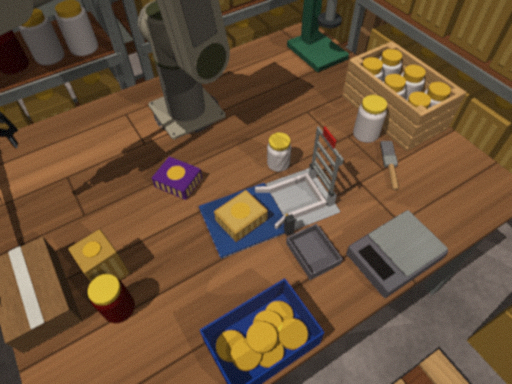

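The top view shows the jig's nest near (213,187), its infeed deck running right to (300,198), the gold tin at (270,193), the purple decoy at (299,262) and the open cover at (188,180). The jig's +x is roughly world +y.

```bash
python3 - <<'E'
from h import *
import pickle
d=pickle.load(open("d.pkl","rb"))
for n in ("top","scene"):
    s=d[n];W=cloud(s);hsv=cv2.cvtColor(s["pixels"],cv2.COLOR_RGB2HSV)
    near=(abs(W[...,0]-540)<140)&(W[...,1]>-190)&(W[...,1]<220)
    blue=(hsv[...,0]>100)&(hsv[...,0]<130)&(hsv[...,1]>120)&near&(abs(W[...,2]-14)<8)
    top=near&(abs(W[...,2]-64)<7)&(hsv[...,0]>15)&(hsv[...,0]<35)&(hsv[...,1]>90)
    # white walls tops z 32
    wall=near&(abs(W[...,2]-32)<4)&(hsv[...,1]<60)
    for k,m in(("blue",blue),("tin",top),("wall",wall)):
        p=W[m]; print(n,k,m.sum(),np.median(p,0).round(1))
        if m.sum()>10: print("  rect",cv2.minAreaRect(p[:,:2].astype(np.float32)))
    cov=near&(W[...,2]>75)&(W[...,1]>80); p=W[cov]; print("cover",len(p),p.min(0).round(),p.max(0).round())
    red=near&((hsv[...,0]<8)|(hsv[...,0]>172))&(hsv[...,1]>150)&(W[...,2]>60)
    print("red",red.sum(),W[red].mean(0).round(1),W[red].min(0).round(),W[red].max(0).round())
    big=s["pixels"][:, :]; 
E
```

```text
top blue 1482 [503.2 -75.6  13.9]
  rect ((528.2393798828125, -70.67884826660156), (213.9022216796875, 183.32395935058594), 81.31232452392578)
top tin 971 [531.7 -80.5  64.7]
  rect ((530.1220703125, 34.78450012207031), (170.13531494140625, 352.4567565917969), 15.84405517578125)
top wall 342 [577.3  98.2  31.9]
  rect ((535.36962890625, 55.19392395019531), (282.8648681640625, 259.7543640136719), 33.03166198730469)
cover 539 [402. 106.  75.] [636. 195. 259.]
red 52 [565.5 182.8 253.9] [536. 177. 237.] [594. 191. 259.]
scene blue 1749 [ 567.6 -103.4   13.7]
  rect ((528.5763549804688, -71.80529022216797), (216.28138732910156, 190.6857452392578), 81.67404174804688)
scene tin 1242 [537.6 -85.9  64.1]
  rect ((556.7936401367188, -65.72545623779297), (150.65850830078125, 149.48297119140625), 8.048505783081055)
scene wall 567 [593.8 104.6  31.4]
  rect ((546.002685546875, 94.8896713256836), (199.05813598632812, 288.4809265136719), 81.91293334960938)
cover 1149 [400. 104.  75.] [641. 194. 259.]
red 126 [570.1 179.4 247.2] [537. 175. 229.] [596. 187. 259.]
```

```bash
python3 - <<'E'
from h import *
import pickle
d=pickle.load(open("d.pkl","rb"))
a=np.radians(81.5); o=np.array([553.8,98.9]); Rj=np.array([[np.cos(a),np.sin(a)],[-np.sin(a),np.cos(a)]])
for n in ("top","scene"):
    s=d[n];W=cloud(s);hsv=cv2.cvtColor(s["pixels"],cv2.COLOR_RGB2HSV)
    J=(W[...,:2]-o)@Rj.T; z=W[...,2]
    def comp(m):
        c,l,st,_=cv2.connectedComponentsWithStats(m.astype(np.uint8)); return l==1+np.argmax(st[1:,4])
    m=comp((abs(z-64)<4)&(J[...,0]<-60)&(J[...,0]>-300)&(abs(J[...,1])<100))
    print(n,m.sum(),cv2.minAreaRect(J[m].astype(np.float32)))
    # wall tops
    w=(abs(z-32)<3.5)&(abs(J[...,0])<90)&(abs(J[...,1])<75)
    for sg in(1,-1):
        k=w&(J[...,1]*sg>40)&(abs(J[...,0])<50); q=J[k]; 
        print(" ywall",sg,len(q),q[:,1].min().round(1),q[:,1].max().round(1),np.polyfit(q[:,0],q[:,1],1).round(3))
    k=w&(J[...,0]>50)&(abs(J[...,1])<45);q=J[k];print(" xwall",len(q),q[:,0].min().round(1),q[:,0].max().round(1),np.polyfit(q[:,1],q[:,0],1).round(3) if len(q)>3 else '')
    k=(z>75)&(J[...,0]>30)&(J[...,0]<130)&(abs(J[...,1])<62); q=np.c_[J[k],z[k]]
    print(" cover",len(q),np.polyfit(q[:,2],q[:,0],1).round(3),q[:,1].min(),q[:,1].max(),q[:,2].max())
E
```

```text
top 795 ((-181.03512573242188, -4.471565246582031), (119.70442199707031, 99.74966430664062), 16.579870223999023)
 ywall 1 63 53.5 63.6 [5.0000e-03 5.8457e+01]
 ywall -1 62 -60.3 -50.0 [ 5.0000e-03 -5.5044e+01]
 xwall 59 62.5 72.9 [5.0000e-03 6.7728e+01]
 cover 352 [3.0000e-03 8.3972e+01] -61.466883771888234 61.56192783113421 259.4736610715114
scene 1176 ((-183.50555419921875, -7.814765930175781), (120.23290252685547, 101.1707763671875), 16.39337730407715)
 ywall 1 92 49.1 62.4 [-1.0000e-03  5.5979e+01]
 ywall -1 101 -64.2 -51.3 [-1.0000e-03 -5.7944e+01]
 xwall 84 59.0 71.9 [-4.0000e-03  6.5385e+01]
 cover 801 [-3.0000e-03  8.2742e+01] -61.866386331690606 61.261365024969656 259.294569026492
```

```bash
cat >> h.py <<'E'
A0=81.5;O=np.array([553.5,99.])
def jw(x,y):
    c,s=np.cos(np.radians(A0)),np.sin(np.radians(A0)); return O+[x*c-y*s,x*s+y*c]
def wj(p):
    c,s=np.cos(np.radians(A0)),np.sin(np.radians(A0)); q=np.array(p[:2])-O; return np.array([q[0]*c+q[1]*s,-q[0]*s+q[1]*c])
def rows(T):  # T: list of jig x,y,z(mm), heading deg, pitch deg (tilt)
    s=r.sense();p=np.array(s["tool_pos"]);C=R.from_euler("xyz",s["tcp_rot"],degrees=True)
    print("t",round(s["time"],2),"jig",wj(p).round(1),p[2].round(1),"head",s["tcp_rot"].round(1)-[0,0,A0],"F",s["ft_force"].round(1),"gap",round(s["finger_gap"],1))
    for x,y,z,h,*pt in T:
        G=R.from_euler("xyz",[180,pt[0] if pt else 0,A0+h],degrees=True)
        print((C.inv().apply(np.r_[jw(x,y),z]-p)/1000).round(4).tolist(),(C.inv()*G).as_rotvec().round(3).tolist())
E
python3 - <<'E'
from h import *
rows([(-264.5,-30.4,231,16.5),(-264.5,-30.4,24,16.5)])
E
```

```text
t 0.4 jig [-731.1  296.3] 231.2 head [-180.    -0.   -66.8] F [-0.1  0.3 -0.5] gap 85.5
[0.4842, -0.3, 0.0002] [-0.0, -0.0, -1.454]
[0.4842, -0.3, 0.2072] [-0.0, -0.0, -1.454]
```

```bash
python3 -m jog '[0.484,-0.300,0,0,0,-1.454,0.484,-0.300,0,0,0,-1.454,0.484,-0.300,0,0,0,-1.454,0.484,-0.300,0,0,0,-1.454,0.484,-0.300,0,0,0,-1.454,0.484,-0.300,0,0,0,-1.454,0.484,-0.300,0,0,0,-1.454,0.484,-0.300,0,0,0,-1.454]' 0.3 40
python3 - <<'E'
from h import *
rows([(-264.5,-30.4,100,16.5),(-264.5,-30.4,24,16.5)])
E
```

```text
time: 1.4
tool_pos: [497.8, -216.0, 231.7]
tcp_rot: [180.0, 0.0, 98.3]
ft_force: [1.2, -1.3, 0.1]
finger_gap: 55.2
grip_force: 0.0
t 1.4 jig [-319.8    8.5] 231.7 head [180.    0.   16.8] F [ 1.2 -1.3  0.1] gap 55.2
[0.0417, 0.0531, 0.1317] [0.001, 0.001, 0.006]
[0.0418, 0.0531, 0.2077] [0.001, 0.001, 0.006]
```

```bash
python3 -m jog '[0.025,0.04,0.08,0,0,0,0.025,0.04,0.10,0,0,0,0.025,0.04,0.10,0,0,0]' 
python3 - <<'E'
from h import *
rows([(-264.5,-30.4,24,16.5)])
E
```

```text
time: 1.78
tool_pos: [530.0, -184.9, 126.7]
tcp_rot: [-179.6, -0.3, 98.1]
ft_force: [0.6, 0.0, -0.0]
finger_gap: 55.7
grip_force: 0.0
t 1.77 jig [-284.3  -18.8] 126.7 head [-179.6   -0.3   16.6] F [ 0.6  0.  -0. ] gap 55.7
[0.0151, 0.0176, 0.1026] [-0.007, -0.005, 0.002]
```

```bash
python3 -m jog '[0.013,0.0175,0.04,0,0,0,0.014,0.0175,0.08,0,0,0,0.014,0.0175,0.1025,0,0,0,0.014,0.0175,0.1025,0,0,0,0.014,0.0175,0.1025,0,0,0]' 
python3 - <<'E'
from h import *
s=r.snapshot("scene");save(s,"s2.png")
rows([(-240,-20,24,13),(-225,-16,24,9),(-210,-11,24,5),(-200,-8,24,0)])
E
```

```text
time: 2.4
tool_pos: [549.6, -172.2, 31.6]
tcp_rot: [179.8, 0.1, 98.0]
ft_force: [0.0, 0.2, -0.2]
finger_gap: 55.7
grip_force: 0.0
t 2.45 jig [-268.8  -36.4] 31.7 head [1.798e+02 1.000e-01 1.650e+01] F [-0.7 -0.6 -0.4] gap 55.8
[0.0322, -0.0076, 0.0076] [0.004, 0.002, 0.061]
[0.0478, -0.0071, 0.0075] [0.004, 0.002, 0.131]
[0.0636, -0.0077, 0.0075] [0.004, 0.002, 0.2]
[0.074, -0.0077, 0.0075] [0.004, 0.002, 0.288]
```

View pics/s2.png

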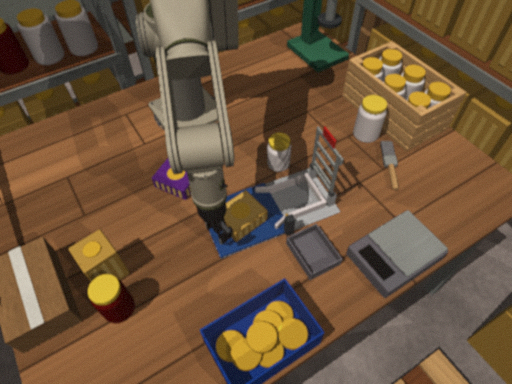

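The fingers stand behind the tin on the deck at about (215,222), and the tin is undisturbed at (243,215). I now push along a curved path to square it up.

```bash
python3 -m jog '[0.010,-0.004,0.006,0,0,0,0.020,-0.007,0.007,0,0,0,0.032,-0.0075,0.007,0,0,0.06,0.040,-0.0075,0.007,0,0,0.10,0.048,-0.0075,0.007,0,0,0.14,0.056,-0.0077,0.007,0,0,0.19,0.064,-0.0077,0.007,0,0,0.24,0.070,-0.0077,0.007,0,0,0.288]' 
cat >> h.py <<'E'
def tin():
    for n in("top","scene"):
        s=r.snapshot(n);W=cloud(s);z=W[...,2];hsv=cv2.cvtColor(s["pixels"],cv2.COLOR_RGB2HSV)
        c,sn=np.cos(np.radians(A0)),np.sin(np.radians(A0));q=W[...,:2]-O;J=np.stack([q@[c,sn],q@[-sn,c]],-1)
        m=(z>48)&(z<74)&(J[...,0]<70)&(J[...,0]>-300)&(abs(J[...,1])<75)&(hsv[...,0]>12)&(hsv[...,0]<38)&(hsv[...,1]>90)
        k,l,st,_=cv2.connectedComponentsWithStats(m.astype(np.uint8));m=l==1+np.argmax(st[1:,4])
        h=np.median(z[m]); m&=abs(z-h)<6; q=J[m]
        A=np.c_[q-q.mean(0),np.ones(len(q))]; pl=np.linalg.lstsq(A,z[m],rcond=None)[0]
        b=cv2.minAreaRect(q.astype(np.float32))
        print(n,m.sum(),"c",np.round(b[0],1),"size",np.round(b[1],1),"ang",round(b[2],1),"z",round(pl[2],1),"slope deg",np.degrees(pl[:2]).round(1))
    return s
E
python3 - <<'E'
from h import *
tin()
rows([(-160,-4,24,0),(-120,0,24,0)])
E
```

```text
time: 3.45
tool_pos: [528.9, -103.3, 21.7]
tcp_rot: [-179.8, 0.2, 81.5]
ft_force: [-12.3, -16.3, 5.4]
finger_gap: 55.9
grip_force: 8.7
top 496 c [-104.8   -6.8] size [67.5 98.8] ang 0.6 z 64.4 slope deg [-0.8 -0.3]
scene 1001 c [-130.5   -9.5] size [103.  117.1] ang 89.2 z 63.9 slope deg [-0.1  0.4]
t 3.55 jig [-203.1   -5.6] 21.6 head [-1.799e+02  1.000e-01  0.000e+00] F [-4.3 -4.2  0.7] gap 55.8
[0.0431, -0.0016, -0.0025] [-0.002, 0.002, 0.0]
[0.0831, -0.0055, -0.0026] [-0.002, 0.002, 0.0]
```

```bash
python3 -m jog '[0.006,-0.003,-0.002,0,0,0,0.013,-0.006,-0.002,0,0,0,0.021,-0.007,-0.002,0,0,0,0.030,-0.007,-0.002,0,0,0,0.040,-0.007,-0.002,0,0,0,0.050,-0.007,-0.002,0,0,0,0.060,-0.007,-0.002,0,0,0,0.070,-0.007,-0.002,0,0,0]' 
python3 - <<'E'
from h import *
tin()
rows([(-80,0,22,0),(-72,0,22,0)])
E
```

```text
time: 4.55
tool_pos: [534.2, -31.8, 23.9]
tcp_rot: [180.0, 0.0, 81.5]
ft_force: [-1.9, -3.6, 0.5]
finger_gap: 55.4
grip_force: 1.8
top 352 c [-25.1  -0.9] size [47.  98.9] ang 0.8 z 64.5 slope deg [-1.6 -0. ]
scene 890 c [-57.6  -3.9] size [101.2 115.2] ang 89.8 z 63.4 slope deg [-2.7  0.6]
t 4.65 jig [-131.4   -0.5] 24.0 head [ 1.8e+02 -1.0e-01  1.0e-01] F [0.9 0.1 0. ] gap 55.6
[0.0514, -0.0005, 0.002] [0.001, -0.001, 0.001]
[0.0594, -0.0005, 0.002] [0.001, -0.001, 0.001]
```

```bash
python3 -m jog '[0.008,0,0.001,0,0,0,0.016,0,0.001,0,0,0,0.024,0,0.001,0,0,0,0.032,0,0.001,0,0,0,0.040,0,0.001,0,0,0,0.048,0,0.001,0,0,0,0.055,0,0.001,0,0,0,0.055,0,0.001,0,0,0]' 
python3 - <<'E'
from h import *
tin()
rows([(-74,0,22,0),(-70,0,22,0)])
E
```

```text
time: 5.65
tool_pos: [542.4, 22.7, 22.9]
tcp_rot: [180.0, -0.0, 81.6]
ft_force: [0.5, 1.0, -0.4]
finger_gap: 55.4
grip_force: 0.0
top 258 c [38.4  0.2] size [36.3 98.4] ang 0.2 z 58.0 slope deg [-4.1 -0.2]
scene 814 c [-5.  -3.4] size [118.9 100.2] ang 0.5 z 59.3 slope deg [-3.8  0.8]
t 5.75 jig [-77.7  -0.3] 23.0 head [180.  -0.   0.] F [0.4 0.3 0.8] gap 55.8
[0.0037, -0.0003, 0.001] [0.0, -0.0, 0.001]
[0.0077, -0.0003, 0.001] [0.0, -0.0, 0.001]
```

```bash
python3 -m jog '[0.003,0,0.001,0,0,0,0.006,0,0.001,0,0,0,0.008,0,0.001,0,0,0,0.008,0,0.001,0,0,0]' 
python3 - <<'E'
from h import *
tin()
rows([(-70,0,22,0),(-66,0,22,0)])
E
```

```text
time: 6.25
tool_pos: [543.3, 30.1, 21.7]
tcp_rot: [-180.0, -0.0, 81.5]
ft_force: [-0.4, -0.3, -0.8]
finger_gap: 55.7
grip_force: 0.3
top 228 c [46.8  0.9] size [31.5 97.8] ang 3.1 z 56.5 slope deg [-0.  -0.5]
scene 819 c [-1.1 -3.4] size [103.6 120.4] ang 89.9 z 55.9 slope deg [-0.3  0.6]
t 6.35 jig [-69.7  -0.1] 21.7 head [-180.   -0.    0.] F [0.2 0.5 0.3] gap 54.9
[-0.0003, -0.0001, -0.0003] [-0.0, -0.0, 0.0]
[0.0037, -0.0001, -0.0003] [-0.0, -0.0, 0.0]
```

Seated: top at z ≈ 56 and level, centred within measurement error. I retract, then go over the upright cover with shut fingers.

```bash
python3 -m jog '[-0.012,0,0,0,0,0,-0.014,0,-0.04,0,0,0,-0.014,0,-0.10,0,0,0,-0.014,0,-0.16,0,0,0,-0.014,0,-0.22,0,0,0,-0.014,0,-0.275,0,0,0,-0.014,0,-0.275,0,0,0]' 
python3 -m jog '[0.06,0,0,0,0,0,0.12,0,0,0,0,0,0.18,0,0,0,0,0,0.21,0,0,0,0,0,0.21,0,0,0,0,0]' -1
python3 - <<'E'
from h import *
s=tin();save(s,"s3.png")
s=r.snapshot("scene");W=cloud(s);hsv=cv2.cvtColor(s["pixels"],cv2.COLOR_RGB2HSV)
red=(abs(W[...,0]-570)<60)&((hsv[...,0]<8)|(hsv[...,0]>172))&(hsv[...,1]>150)&(W[...,2]>60)&(abs(W[...,1]-180)<30)
print(wj(W[red].mean(0)),W[red].mean(0))
th=np.radians([85,78,70,62,54,46,38,30,22,15,10,7])
rows([(118,0,245,0)]+[(85-185*np.cos(t)+3*np.sin(t)+11,0,62+185*np.sin(t)+3*np.cos(t),0) for t in th])
E
```

```text
time: 7.22
tool_pos: [543.7, 15.2, 303.3]
tcp_rot: [179.4, -0.0, 81.5]
ft_force: [-0.5, -0.5, -0.9]
finger_gap: 55.8
grip_force: 0.0
time: 7.85
tool_pos: [571.6, 225.2, 294.9]
tcp_rot: [-179.9, 0.0, 81.7]
ft_force: [0.7, -0.9, -0.1]
finger_gap: -0.2
grip_force: 0.0
top 914 c [1.3 0.1] size [ 98.8 119.6] ang 89.8 z 56.7 slope deg [-0.1 -0.2]
scene 1101 c [-0.8 -2.9] size [102.6 121. ] ang 89.8 z 55.9 slope deg [0.2 0.5]
[81.85972724 -3.97554228] [569.53151245 179.37294625 247.42091684]
t 8.0 jig [ 1.249e+02 -1.000e-01] 296.0 head [-1.799e+02  1.000e-01  0.000e+00] F [-0.4 -1.1  0.3] gap -0.2
[-0.0068, -0.0001, 0.051] [-0.001, 0.001, -0.0]
[-0.042, -0.0001, 0.0494] [-0.001, 0.001, -0.0]
[-0.0643, -0.0001, 0.0524] [-0.001, 0.001, -0.0]
[-0.0893, -0.0001, 0.0592] [-0.001, 0.001, -0.0]
[-0.113, -0.0, 0.0693] [-0.001, 0.001, -0.0]
[-0.1351, -0.0, 0.0827] [-0.001, 0.001, -0.0]
[-0.1551, 0.0, 0.099] [-0.001, 0.001, -0.0]
[-0.1727, 0.0, 0.1179] [-0.001, 0.001, -0.0]
[-0.1874, 0.0001, 0.1391] [-0.001, 0.001, -0.0]
[-0.1991, 0.0001, 0.1621] [-0.001, 0.001, -0.0]
[-0.2066, 0.0001, 0.1834] [-0.001, 0.001, -0.0]
[-0.2103, 0.0001, 0.1991] [-0.001, 0.001, -0.0]
[-0.2119, 0.0001, 0.2086] [-0.001, 0.001, -0.0]
```

View pics/s3.png

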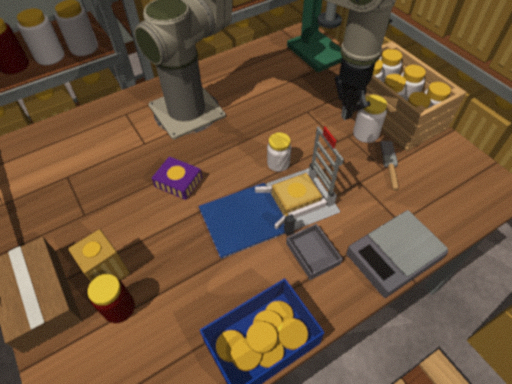

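The tin at (297,193) is in the nest with the cover still upright; the gripper is beyond it at (352,95). I descend behind the tab and sweep it down.

```bash
python3 -m jog '[-0.005,0,0.04,0,0,0,-0.007,0,0.052,0,0,0,-0.024,0,0.051,0,0,0,-0.042,0,0.050,0,0,0,-0.064,0,0.052,0,0,0,-0.089,0,0.059,0,0,0,-0.113,0,0.069,0,0,0,-0.124,0,0.076,0,0,0]' 
python3 - <<'E'
from h import *
th=np.radians([46,38,30,22,15,10,7])
rows([(85-185*np.cos(t)+3*np.sin(t)+11,0,62+185*np.sin(t)+3*np.cos(t),0) for t in th])
s=r.snapshot("scene");save(s,"s4.png")
E
```

```text
time: 9.0
tool_pos: [554.1, 98.9, 221.5]
tcp_rot: [179.9, 0.0, 81.4]
ft_force: [-0.0, 1.4, 1.1]
finger_gap: -0.3
grip_force: 0.4
t 9.0 jig [ 0.  -0.6] 221.5 head [ 1.799e+02  0.000e+00 -1.000e-01] F [-0.   1.4  1.1] gap -0.3
[-0.0304, -0.0006, 0.0243] [0.002, 0.0, -0.001]
[-0.048, -0.0006, 0.0432] [0.002, 0.0, -0.001]
[-0.0627, -0.0006, 0.0644] [0.002, 0.0, -0.001]
[-0.0744, -0.0006, 0.0874] [0.002, 0.0, -0.001]
[-0.0819, -0.0006, 0.1087] [0.002, 0.0, -0.001]
[-0.0857, -0.0007, 0.1244] [0.002, 0.0, -0.001]
[-0.0873, -0.0007, 0.1339] [0.002, 0.0, -0.001]
```

View pics/s4.png

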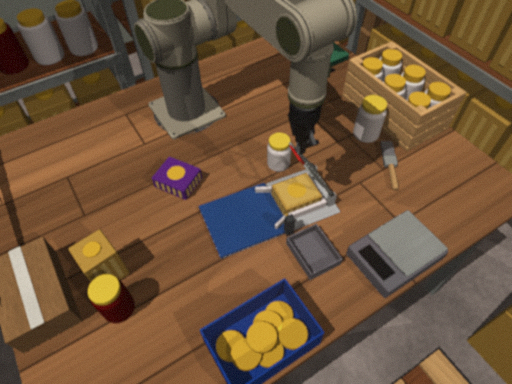

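The frame is about half down, with the red tab at (297,158) under the fingertip. I continue the arc.

```bash
python3 -m jog '[-0.017,0,0.013,0,0,0,-0.030,0,0.024,0,0,0,-0.040,0,0.033,0,0,0,-0.048,0,0.043,0,0,0,-0.056,0,0.054,0,0,0,-0.063,0,0.064,0,0,0,-0.069,0,0.076,0,0,0,-0.074,0,0.087,0,0,0]' 
python3 - <<'E'
from h import *
th=np.radians([15,10,7,4,1,0])
rows([(85-185*np.cos(t)+3*np.sin(t)+11,0,62+185*np.sin(t)+3*np.cos(t),0) for t in th])
E
```

```text
time: 10.05
tool_pos: [542.9, 27.5, 132.9]
tcp_rot: [-180.0, 0.0, 81.5]
ft_force: [0.2, 0.5, 1.0]
finger_gap: 0.0
grip_force: 0.2
t 10.05 jig [-72.3  -0.1] 132.9 head [-180.    0.    0.] F [0.2 0.5 1. ] gap 0.0
[-0.0096, -0.0001, 0.0201] [-0.0, 0.0, 0.0]
[-0.0134, -0.0001, 0.0358] [-0.0, 0.0, 0.0]
[-0.015, -0.0001, 0.0454] [-0.0, 0.0, 0.0]
[-0.0161, -0.0001, 0.055] [-0.0, 0.0, 0.0]
[-0.0166, -0.0001, 0.0647] [-0.0, 0.0, 0.0]
[-0.0167, -0.0001, 0.0679] [-0.0, 0.0, 0.0]
```

```bash
python3 -m jog '[-0.005,0,0.010,0,0,0,-0.010,0,0.020,0,0,0,-0.013,0,0.030,0,0,0,-0.015,0,0.039,0,0,0,-0.016,0,0.046,0,0,0,-0.017,0,0.052,0,0,0]'
python3 -m jog '[0,0,0.003,0,0,0,0,0,0.006,0,0,0,0,0,0.009,0,0,0,0,0,0.012,0,0,0]'
python3 - <<'E'
from h import *
rows([(-89,0,65,0)])
E
```

```text
time: 10.8
tool_pos: [540.5, 11.1, 81.4]
tcp_rot: [-180.0, -0.0, 81.5]
ft_force: [-0.3, 0.8, 0.6]
finger_gap: 0.2
grip_force: 0.2
time: 11.3
tool_pos: [540.9, 10.9, 70.1]
tcp_rot: [179.9, 0.0, 81.5]
ft_force: [-0.1, -1.6, 1.5]
finger_gap: -0.0
grip_force: 0.8
t 11.3 jig [-89.   -0.6] 70.1 head [179.9   0.    0. ] F [-0.1 -1.6  1.5] gap -0.0
[-0.0, -0.0006, 0.0051] [0.001, 0.0, 0.0]
```

```bash
python3 -m jog '[0,0,0.003,0,0,0,0,0,0.005,0,0,0,0,0,0.007,0,0,0,0,0,0.007,0,0,0]'
python3 - <<'E'
from h import *
rows([(-89,0,65,0)])
s=r.snapshot("scene");im=s["pixels"][130:260,190:360]
cv2.imwrite("pics/s5.png",cv2.resize(im,None,fx=4,fy=4,interpolation=cv2.INTER_CUBIC)[:,:,::-1])
E
```

```text
time: 11.8
tool_pos: [540.6, 11.2, 64.6]
tcp_rot: [-180.0, -0.0, 81.5]
ft_force: [-9.9, 0.5, 19.4]
finger_gap: -0.1
grip_force: 9.7
t 11.8 jig [-88.7  -0.2] 64.6 head [-180.   -0.    0.] F [-9.9  0.5 19.4] gap -0.1
[-0.0003, -0.0002, -0.0004] [-0.0, -0.0, 0.001]
```

View pics/s5.png

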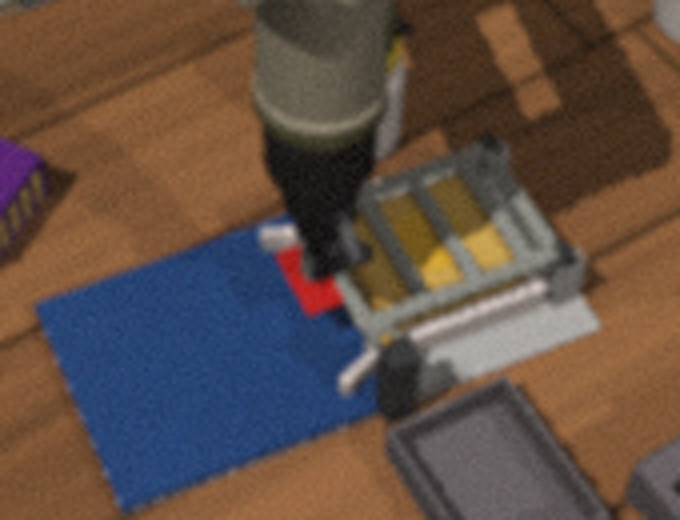

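The picture shows the frame level over the tin, with the fingertip on the red tab at about (320,270) in the crop. It carries 19 N at z 64.6, which matches the shut stop. I lift off and check.

```bash
python3 -m jog '[0,0,-0.01,0,0,0,0,0,-0.05,0,0,0,0,0,-0.10,0,0,0,-0.06,0,-0.15,0,0,0,-0.12,0,-0.20,0,0,0,-0.12,0,-0.20,0,0,0,-0.12,0,-0.20,0,0,0]'
python3 - <<'E'
from h import *
import pickle
d0=pickle.load(open("d.pkl","rb"))
for n in("top","scene"):
    s=r.snapshot(n);W=cloud(s);z=W[...,2];hsv=cv2.cvtColor(s["pixels"],cv2.COLOR_RGB2HSV)
    c,sn=np.cos(np.radians(A0)),np.sin(np.radians(A0));q=W[...,:2]-O;J=np.stack([q@[c,sn],q@[-sn,c]],-1)
    red=((hsv[...,0]<8)|(hsv[...,0]>172))&(hsv[...,1]>150)&(abs(J[...,0]+95)<40)&(abs(J[...,1])<45)
    print(n,red.sum(),J[red].mean(0).round(1),np.nanmedian(z[red]).round(1))
    for k in((-95+20,),(25,)):
        m=(abs(J[...,0]-k[0])<20)&(abs(J[...,1])<59)&(abs(J[...,1])>51)&(hsv[...,1]<70)&(z>45); print("  frame bars z at",k,m.sum(),np.nanmedian(z[m]).round(1))
    g=(abs(J[...,0])<55)&(abs(J[...,1])<45)&(hsv[...,1]>100)&(z>40); print("  tin z",g.sum(),np.nanmedian(z[g]).round(1))
    for t in("jar_near","tray"):
        for dd in(d0[n],s):
            if dd is s: 
                o=r.outline_of(s,t)[:1]; print(t,[(x["bbox"],round(x["score"],2)) for x in o])
save(s,"s6.png"); print(r.sense()["ft_force"])
E
```

```text
time: 12.72
tool_pos: [523.7, -109.5, 265.1]
tcp_rot: [179.8, 0.0, 81.4]
ft_force: [-0.2, -0.4, 0.2]
finger_gap: -0.0
grip_force: 0.0
top 122 [-95.5  -1. ] 64.4
  frame bars z at (-75,) 32 65.1
  frame bars z at (25,) 55 64.4
  tin z 600 56.8
jar_near [([195.4, 221.1, 218.4, 246.4], 0.84)]
tray [([220.5, 122.1, 253.8, 159.4], 0.65)]
scene 161 [-96.8  -2.6] 64.3
  frame bars z at (-75,) 42 64.1
  frame bars z at (25,) 58 64.0
  tin z 628 56.4
jar_near [([263.6, 133.6, 287.6, 171.4], 0.94)]
tray [([286.3, 221.9, 340.3, 280.3], 0.82)]
[ 0.01375292 -0.23499415 -0.12018188]
```

View pics/s6.png

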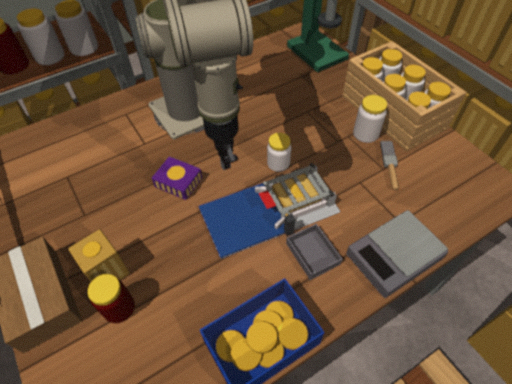

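The frame is level: tab and bars are at z ≈ 64–65 against 65 nominal when shut. The tin sits flat at z 56 under it near (300,190), the neighbouring objects are unmoved, and the robot is clear.

```bash
python3 -m jog '[0,0,0,0,0,0,0,0,0,0,0,0]'; python3 -c "
from bench import r
print(r.hand_in())"
```

```text
time: 13.28
tool_pos: [522.8, -107.2, 262.4]
tcp_rot: [-180.0, -0.0, 81.6]
ft_force: [-0.1, 0.8, -0.3]
finger_gap: 0.2
grip_force: 0.0
the job is handed in; nothing more can be done
None
```

The job is handed in at about 13 s: the gold tin sits flat and square in the nest, the stencil frame was pressed to its stop and stayed level after the arm lifted off, and nothing else appears to have moved.

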